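# Shut the block heater and tuck its cover plate under the lid

## Task

Gently lower the block heater's open lid until it is shut. Then take the white cover plate by its rib, lay it on the heater's front deck and slide its edge that is farther from the rib under the front edge of the shut lid, up to the stop, without lifting the lid. Finish while still holding the plate pressed down flat on the deck against the sprung seal bar, the lid shut, and leave the other things on the bench where they are.

Things in the scene. Friction and masses are not known exactly. Their poses are not given: they have to be found in the camera images.
- station: Block heater, fixed: white base 240 (x) x 180 (y) x 60 mm; origin centre of underside, x from its front to its hinge side. The front of its top is a flat deck at z 60, x -120 to -20 mm, between 5 mm high cheeks 132 mm apart (y -66 to 66). Behind x = -20 a block rises to z 70; its front face is the stop. The shut lid lies on the block and overlaps the deck by 25 mm (see lid_edge).
- lid (a joint): Hinge of the blue lid, rad: 0 shut, 0.6 to 1.1 at the start (angle above level), at most 1.3. The hinge is stiff and holds the lid (0.35 kg) where it is left; 1 to 3 N on its outer (upper) face near the free edge lowers it.
- lid_hinge (a point): Point on the hinge line of the lid, at station x = 115, y = 0, z = 70 mm; the hinge line runs along the station's y axis.
- lid_edge (a point): Middle of the upper edge of the lid's free front end; moves with the lid. Lid: 160 mm from hinge line to free end, 180 mm wide, 18 mm thick, pads on top to 22 mm. Shut, this point is at station x -45, y 0, z 88 mm and the lid's underside at z 70.5, so a slot 10.5 mm high and 25 mm deep is left between it and the deck.
- slot_stop (a point): Fixed point on the station at the foot of the stop: x = -20, y = 0, z = 60 mm (deck level). Same axes as the station.
- seal (a joint): Sprung black rubber bar across the deck at station x = -85 mm, 100 mm long in y, 10 mm wide, round-topped. Value in m: 0 up (standing 5 mm above the deck), 0.005 pressed level with the deck. 5 N starts it, 8 N holds it level; springs up when let go.
- plate: White rigid cover plate, loose, 0.1 to 0.2 kg: panel 80 (x) x 120 (y) x 5 mm, lying flat, with an upright rib on top to hold it by. Origin centre of the underside. Rib: 12 mm thick (y, centred), 40 mm long (x -36 to 4 mm), top 35 mm above the underside. Its +x edge, farther from the rib, goes under the lid, plate x along station x.
- plate_nose (a point): Middle of the plate's +x edge, on the underside (plate x = 40, y = 0, z = 0 mm).
- plate_grip (a point): Middle of the rib at a good gripping height: plate x = -16, y = 0, z = 26 mm.
- rack: white tube rack, a plain block 75 x 120 x 36 mm with 3 x 5 short tube tops up to 43 mm, no handle; a bystander. Origin at the centre of its underside.
- tip_box: yellow pipette-tip box with clear top, 85 x 120 x 45 mm; a bystander. Origin at the centre of its underside.
- bottle: closed reagent bottle, 60 mm diameter, 130 mm tall, upright; a bystander. Origin at the centre of its underside.
- marker: lying marker pen, about 135 mm long along its x, 15 mm thick; a bystander. Origin at the centre of its underside.
- jar: small closed jar, 44 mm diameter, 50 mm tall, upright; a bystander. Origin at the centre of its underside.
Not all that is in view belongs to the job. What is shaped like the plate but turquoise is not meant.

How it is judged:
By the outcome, as a careful person would: the job done as asked, in the order asked, and still so for the second after the job is handed in, while the arm keeps its last pose, push and grip.
It also fails if it takes over 72 s, if anything falls off the work surface, if the arm or the gripper's body presses on something with over 40 N, if the wrist force passes 120 N, or if a joint passes its speed limit or range.

## Robot

A 7-joint arm with a two-finger parallel gripper is mounted at the origin on the work surface. World frame = base frame: x ahead of the robot, y to its left, z up, the work surface at z = 0. Lengths are in m, angles in rad, forces in N, time in s.
With the tool pointing down it reaches from about 0.425 to 0.875 m from the base axis. Payload 4.7 kg.
Tool frame: the origin (TCP) lies midway between the tips of the shut fingers; the grasp point (between the pads) lies 19 mm behind it (ctrl.grip_point_offset is the distance from the TCP to the grasp point, in m); z points along the fingers, y is the line along which they close (so a half turn about z gives the same grasp; the last joint's range is limited). The gripper opens to 87 mm and grips with 3 to 60 N. Pads are 19 mm wide; open, the fingers measure 117 mm over their backs; the gripper's body (75 mm by 190 mm) begins 51 mm behind the grasp point.
Start: joints at [-1.166, 0.321, -0.07, 1.45, 0.023, 1.371, -0.057], TCP at [0.248, 0.601, 0.223] pointing down, gripper open.
Joint ranges: [-2.86, 2.86], [-0.3, 2.09], [-1.38, 1.24], [0.06, 2.45], [-1.56, 4.7], [0.09, 2.05], [-2.69, 2.69]. Speed limits (rad/s): [2.57, 2.57, 3.14, 3.14, 3.14, 3.14, 3.14].

## Interface

Orientations are given as a rotation vector (axis times angle).
In Python, from bench import ctrl gives the robot as it stands.
- The arm moves only by the tool move_arm, never from a script. Its argument "increments" is text: rows parted by semicolons, each of 7 numbers parted by spaces: the shift along the world's x, y, z in mm, then the turn, a rotation vector about the world's x, y, z in degrees, then the closure in counts, from 0 (fully open) to 255 (shut). A call has exactly 8 rows; each row shifts and turns the commanded pose from where the row before left it; what a row does not reach is not made up. A row lasts 1/12 s, in which the tool goes at most 41.7 mm and 7.16 degrees, less where a joint would pass 70% of its speed; a pose out of reach is approached as far as the arm can. A call with a gripper value outside its range is refused whole. The fingers move at their own pace and stop on an object; "grip_force" is the grip in N (left out, the last holds). Time passes only in rows, so rows that do not move let the fingers close, or fill a call up. It gives the time, the measured TCP pose, the force, the opening and the grip force at its end, in the units of the state.
- ctrl.get_state(): the state, without advancing time (a new reading comes with each control period).
- ctrl.get_image(name): name is "side" or "top"; returns a dict with "frame" (420x560x3 uint8, red, green, blue), "depth" (420x560 float32, m along the optical axis (not along the pixel's ray), 0 where there is no reading), "fx", "fy", "cx", "cy" (pixels), "k1" (the pictures are not rectified: a ray, as slopes to the right and down, at radius r is drawn at 1 + k1 r^2 times it, then the intrinsics apply), "position" and "orientation" of the camera in the world. Camera axes: x right, y down, z forward; pixel columns grow to the right and rows downward; lengths in m; the calibration is good to about 2 mm. A picture is of the moment at which its call begins.
- ctrl.close_job(): hands the job in; it is judged then, once.
Trained networks look in a picture, given as the dict that the camera call returned (one of the last four; its "shot" number tells which), for a name from the list of things; names that differ only in an ending like _2 or _b are one class to them, and where a whole thing is asked for, a point or a joint stands for the part that bears it (a point fixed in the world has none). Each returns a list of dicts, best first, with "score" (0 to 1); they miss things now and then, are a little off and sometimes report something else, mostly with a low value. They report only what shows in the picture. A call takes as long as a camera call. They do not tell look-alikes from the thing itself.
- ctrl.find_in(target, picture): "centre" ([x, y, z] in m, in world coordinates, good to about 4 mm: the middle of the surface that is visible of it).
- ctrl.silhouettes(target, picture): "region" (420x560 bool, what is visible of it).
The state is a dict: "time": time; "joint_positions": joint angles; "qd": joint speeds; "joint_torque": joint torques, N m; "position": TCP position; "tool_rot": TCP orientation; "ft_force": force on the tool from outside, world axes, zero at the start; "torque": the same for the moment, N m; "grip_width": opening from 0.0 (shut) to 1.0 (fully open); "grip_force": force on a finger pad.
Only numpy, scipy, OpenCV 4.12 (cv2) and the standard library are available. Lean on these libraries where they do the work, as an engineer would, in place of code of your own. Each camera call takes 0.05 s, during which the arm holds its last target. There are 200 camera calls.

## Working session

There is one attempt and no reset: what is moved stays moved. The work goes in short steps, Python scripts to look and compute and a tool call to move; the robot and the scene stay as the last step left them, time stands still between calls to the robot, and variables do not carry over. Pictures are saved under pics/ and viewed, at most 10 in all, crops included, and the job is handed in when it is done.

Besides the shell and the picture viewer there is one more tool, called after "Call:" as name(argument=value, ...) on one line, values as JSON. move_arm: Moves the arm, as the interface text tells. Its arguments: {"type":"object","properties":{"increments":{"type":"string"},"grip_force":{"type":"number"}},"required":["increments"]}

```bash
mkdir -p pics
cat > h.py <<'E'
import numpy as np, cv2
from bench import ctrl
from scipy.spatial.transform import Rotation as R
def camR(p):
    o=np.array(p["orientation"],float)
    return o if o.shape==(3,3) else R.from_rotvec(o).as_matrix()
def cloud(p):
    v,u=np.mgrid[0:420,0:560]
    K=np.array([[p["fx"],0,p["cx"]],[0,p["fy"],p["cy"]],[0,0,1.]])
    pts=np.stack([u.ravel(),v.ravel()],1).astype(float)[:,None]
    n=cv2.undistortPoints(pts,K,np.array([p["k1"],0,0,0.]))[:,0]
    d=p["depth"].ravel()
    c=np.c_[n*d[:,None],d]
    w=c@camR(p).T+np.array(p["position"])
    w[d<=0]=np.nan
    return w.reshape(420,560,3)
def save(p,n): cv2.imwrite(f"pics/{n}.png",p["frame"][...,::-1])
E
python3 - <<'E'
from h import *
s=ctrl.get_state(); print({k:np.round(v,3) for k,v in s.items()})
im=[]
for n in ("side","top"):
    p=ctrl.get_image(n); save(p,n+"0"); print(n,p["position"],p["orientation"],p["k1"],p["fx"])
    np.savez(f"{n}0.npz",c=cloud(p),f=p["frame"])
    for t in ["station","lid","lid_edge","lid_hinge","plate","plate_grip","plate_nose","slot_stop","seal","rack","tip_box","bottle","marker","jar"]:
        try: print(t,[(np.round(d["centre"],3).tolist(),round(d["score"],2)) for d in ctrl.find_in(t,p)][:3])
        except Exception as e: print(t,e)
E
```

```text
{'time': np.float64(0.0), 'joint_positions': array([-1.166,  0.322, -0.07 ,  1.452,  0.023,  1.371, -0.057]), 'qd': array([ 0.   , -0.001,  0.002,  0.001,  0.   ,  0.   , -0.002]), 'joint_torque': array([-0.0000e+00, -4.9129e+01, -4.0400e-01, -3.1252e+01, -6.4000e-02,
        4.4000e-02,  0.0000e+00]), 'position': array([0.247, 0.6  , 0.221]), 'tool_rot': array([-6.100e-01, -3.082e+00,  3.000e-03]), 'ft_force': array([ 0.312, -0.748, -0.603]), 'torque': array([ 0.011, -0.018,  0.03 ]), 'grip_force': np.float64(0.0), 'grip_width': np.float64(0.999)}
side [ 0.36211546 -1.02828059  0.72172861] [-2.12517187  0.19551825 -0.09826546] 0.02149185515966356 408.16373879007745
station [([0.586, 0.067, 0.066], 0.87), ([0.76, -0.114, 0.035], 0.23)]
lid [([0.63, 0.084, 0.15], 0.91)]
lid_edge []
lid_hinge [([0.591, 0.061, 0.062], 0.69)]
plate [([0.358, -0.006, 0.004], 0.97), ([0.456, -0.27, -0.0], 0.83), ([0.323, -0.467, 0.006], 0.81)]
plate_grip [([0.459, -0.271, 0.006], 0.87), ([0.297, -0.287, 0.004], 0.73), ([0.328, -0.467, 0.005], 0.6)]
plate_nose [([0.328, -0.463, 0.007], 0.88), ([0.355, -0.00
[... 657 characters left out ...]
, 0.145], 0.74), ([0.43, 0.35, 0.043], 0.23)]
lid_hinge [([0.577, 0.126, 0.071], 0.63)]
plate [([0.355, 0.001, 0.004], 0.95), ([0.463, -0.26, 0.004], 0.87), ([0.324, -0.452, 0.004], 0.77)]
plate_grip [([0.298, -0.276, 0.004], 0.92), ([0.326, -0.451, 0.004], 0.69), ([0.355, -0.004, 0.007], 0.65)]
plate_nose [([0.458, -0.261, 0.004], 0.82), ([0.355, -0.003, 0.001], 0.75), ([0.324, -0.452, 0.007], 0.74)]
slot_stop [([0.58, 0.122, 0.071], 0.95), ([0.456, -0.258, 0.006], 0.28)]
seal [([0.494, 0.12, 0.067], 0.67)]
rack [([0.628, -0.273, 0.033], 0.8)]
tip_box [([0.429, 0.35, 0.045], 0.8)]
bottle [([0.649, 0.409, 0.09], 0.66)]
marker [([0.483, -0.123, 0.016], 0.72)]
jar [([0.763, -0.1, 0.049], 0.5)]
```

View pics/side0.png

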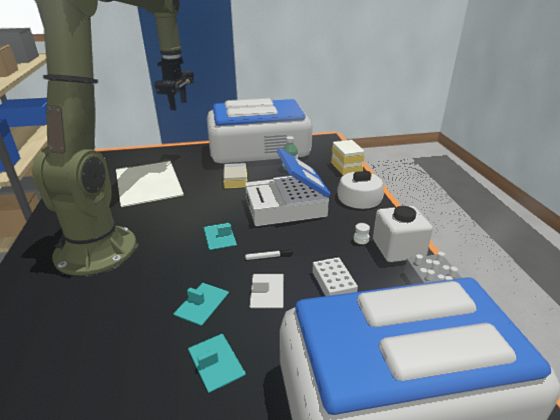

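View pics/top0.png

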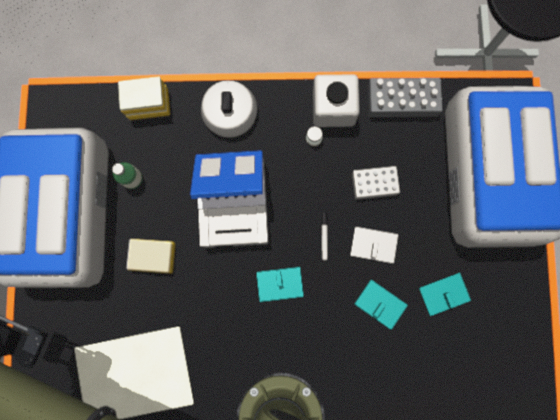

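The side view shows the heater at about (288,190) with its lid open away from the robot, and the white plate at (267,290) beside the turquoise decoys. In the top view the plate is at (375,245) with its rib at (375,250) towards the robot; the heater deck is at (233,230) with the seal at (233,231). I'll fit the poses from depth.

Run:
```python
from h import *
T=np.load("top0.npz");S=np.load("side0.npz")
def rect(xy):
    r=cv2.minAreaRect((xy*1000).astype(np.float32)); return np.round(cv2.boxPoints(r),1).tolist(),np.round(r[0],1),np.round(r[1],1),round(r[2],2)
for n,D in (("top",T),("side",S)):
    c=D["c"];f=D["f"].astype(int)
    x,y,z=c[...,0],c[...,1],c[...,2]
    white=(f.min(-1)>130)&(f.max(-1)-f.min(-1)<50)
    m=white&(abs(x-.458)<.09)&(abs(y+.26)<.1)&(z<.06)
    print(n,"plate",m.sum(),rect(c[m][:,:2])); 
    r=m&(z>.02); print("rib",r.sum(),rect(c[r][:,:2]) if r.sum()>4 else'', "zmax",np.nanmax(z[m]), 'panel z',np.median(z[m]))
    # station
    m=(abs(y-.12)<.13)&(x>.42)&(x<.75)&(z>.045)&(z<.08)&white
    print("deck",m.sum(),rect(c[m][:,:2]),np.median(z[m]))
    b=(f[...,2]>120)&(f[...,0]<90)&(f[...,2]-f[...,0]>60)&(abs(y-.12)<.13)&(x>.5)&(x<.78)
    b|= False
    P=c[b];print("lid",len(P))
    k=np.median(P,0); q=P[np.linalg.norm(P-k,axis=1)<.15]
    for _ in range(4):
        k=q.mean(0);nrm=np.linalg.svd(q-k)[2][2];q=q[abs((q-k)@nrm)<.006]
    nrm*=np.sign(nrm[2]); print(nrm,"angle",np.arccos(nrm[2]),k,len(q),"lo",np.percentile(q,1,axis=0),"hi",np.percentile(q,99,axis=0))
```

```text
top plate 1274 ([[409.79998779296875, -316.6000061035156], [490.70001220703125, -331.79998779296875], [513.2999877929688, -212.0], [432.29998779296875, -196.8000030517578]], array([ 461.5, -264.3]), array([121.9,  82.4]), 79.33)
rib 73 ([[423.5, -262.8999938964844], [461.79998779296875, -270.70001220703125], [464.20001220703125, -259.0], [425.8999938964844, -251.1999969482422]], array([ 443.8, -261. ]), array([11.9, 39.1]), 78.5) zmax 0.043636501144728834 panel z 0.004766052514560859
deck 2487 ([[457.29998779296875, 210.60000610351562], [466.1000061035156, 30.200000762939453], [593.2000122070312, 36.400001525878906], [584.2999877929688, 216.8000030517578]], array([525.2, 123.5]), array([127.2, 180.6]), 2.81) 0.06192478673580992
lid 2247
[0.61213854 0.03128813 0.79013129] angle 0.6597731543745613 [0.62921999 0.12834588 0.14481973] 2046 lo [0.57626517 0.04114599 0.08412547] hi [0.70652804 0.21835628 0.18369858]
side plate 1072 ([[407.6000061035156, -314.70001220703125], [487.6000061035156, -331.70001220703125], [513.5999755859375, -209.39999389648438], [433.6000061035156, -192.3000030517578]], array([ 460.6, -262. ]), array([125.1,  81.8]), 77.98)
rib 133 ([[426.29998779296875, -265.79998779296875], [463.70001220703125, -271.6000061035156], [466.20001220703125, -255.60000610351562], [428.70001220703125, -249.89999389648438]], array([ 446.2, -260.7]), array([16.2, 37.9]), 81.23) zmax 0.04077654091371308 panel z 0.0069382937587796345
deck 1719 ([[458.3999938964844, 212.5], [468.0, 25.200000762939453], [707.9000244140625, 37.5], [698.2999877929688, 224.8000030517578]], array([583.2, 125. ]), array([240.2, 187.6]), 2.94) 0.06475564838277215
lid 637
[ 0.60315714 -0.00204224  0.79761977] angle 0.6474577365773472 [0.62721165 0.09412113 0.14968546] 443 lo [0.57858558 0.03611049 0.08881928] hi [0.70751158 0.2041103  0.18400238]
```

Call:
move_arm(increments="21 -29 0 0 0 1.6 255;21 -29 0 0 0 1.6 255;22 -30 0 0 0 1.6 255;22 -30 0 0 0 1.6 255;22 -30 0 0 0 1.6 255;22 -30 0 0 0 1.6 255;22 -30 0 0 0 1.6 255;22 -30 0 0 0 1.6 255", grip_force=20)

```text
time: 2.17
position: [0.4225, 0.3614, 0.2229]
tool_rot: [0.26, 3.13, 0.001]
ft_force: [0.1, 1.3, -0.3]
grip_width: 0.481
grip_force: 0.0
```

Call:
move_arm(increments="22 -30 0 0 0 1.6 255;22 -30 0 0 0 1.6 255;22 -30 0 0 0 1.6 255;22 -30 0 0 0 1.6 255;22 -30 0 0 0 1.6 255;22 -30 0 0 0 1.6 255;20 -28 0 0 0 1.6 255;20 -28 0 0 0 1.6 255")

```text
time: 2.83
position: [0.5945, 0.1253, 0.2228]
tool_rot: [-0.09, 3.14, 0.0]
ft_force: [0.8, 0.5, -0.3]
grip_width: 0.009
grip_force: 0.0
```

Call:
move_arm(increments="0 0 0 0 0 0 255;0 0 0 0 0 0 255;0 0 0 0 0 0 255;0 0 0 0 0 0 255;0 0 0 0 0 0 255;0 0 0 0 0 0 255;0 0 0 0 0 0 255;0 0 0 0 0 0 255")

```text
time: 3.5
position: [0.5934, 0.1276, 0.2227]
tool_rot: [-0.09, 3.14, 0.0]
ft_force: [0.0, -0.7, -0.5]
grip_width: 0.011
grip_force: 0.0
```

Call:
move_arm(increments="12 0 0 0 0 0 255;0 -1 -15 0 0 0 255;0 -1 -15 0 0 0 255;0 0 -10 0 0 0 255;0 0 -4 0 0 0 255;0 0 -4 0 0 0 255;-2 0 -3 0 0 0 255;-2 0 -3 0 0 0 255")

```text
time: 4.17
position: [0.6023, 0.1251, 0.1696]
tool_rot: [-0.088, 3.138, 0.001]
ft_force: [0.1, 0.1, 2.5]
grip_width: 0.005
grip_force: 1.0
```

Call:
move_arm(increments="-2 0 -3 0 0 0 255;-2 0 -3 0 0 0 255;-2 0 -3 0 0 0 255;-2 0 -3 0 0 0 255;-2 0 -3 0 0 0 255;-2 0 -3 0 0 0 255;0 0 0 0 0 0 255;0 0 0 0 0 0 255")

```text
time: 4.83
position: [0.5892, 0.1251, 0.15]
tool_rot: [0.088, -3.14, -0.0]
ft_force: [-1.7, 0.5, 0.3]
grip_width: 0.003
grip_force: 0.0
```

Call:
move_arm(increments="-2 0 -3 0 0 0 255;-2 0 -3 0 0 0 255;-2 0 -3 0 0 0 255;-2 0 -3 0 0 0 255;-2 0 -3 0 0 0 255;-1 0 -3 0 0 0 255;-1 0 -3 0 0 0 255;-1 0 -3 0 0 0 255")

```text
time: 5.5
position: [0.5761, 0.125, 0.1261]
tool_rot: [0.088, -3.139, -0.0]
ft_force: [-0.3, -1.2, 1.5]
grip_width: 0.005
grip_force: 0.8
```

Call:
move_arm(increments="-1 0 -3 0 0 0 255;-1 0 -3 0 0 0 255;-1 0 -3 0 0 0 255;-1 0 -3 0 0 0 255;-1 0 -3 0 0 0 255;-1 0 -3 0 0 0 255;-1 0 -3 0 0 0 255;0 0 -2 0 0 0 255")

```text
time: 6.17
position: [0.5694, 0.1249, 0.1031]
tool_rot: [0.088, -3.14, 0.0]
ft_force: [-0.5, 0.5, 1.5]
grip_width: 0.005
grip_force: 0.7
```

Call:
move_arm(increments="0 0 -2 0 0 0 255;0 0 -2 0 0 0 255;0 0 -2 0 0 0 255;0 0 -1 0 0 0 255;0 0 -1 0 0 0 255;0 0 -1 0 0 0 255;0 0 0 0 0 0 255;0 0 0 0 0 0 255")

```text
time: 6.83
position: [0.5698, 0.125, 0.0945]
tool_rot: [-0.088, 3.14, 0.0]
ft_force: [-0.6, 0.5, 1.7]
grip_width: 0.006
grip_force: 0.0
```

Call:
move_arm(increments="0 0 -1 0 0 0 255;0 0 -1 0 0 0 255;0 0 -1 0 0 0 255;0 0 -1 0 0 0 255;0 0 -1 0 0 0 255;0 0 -1 0 0 0 255;0 0 0 0 0 0 255;0 0 0 0 0 0 255")

```text
time: 7.5
position: [0.5696, 0.125, 0.0889]
tool_rot: [0.088, -3.14, -0.0]
ft_force: [-2.3, -0.1, 5.2]
grip_width: 0.006
grip_force: 2.4
```

Call:
move_arm(increments="0 0 -1 0 0 0 255;0 0 0 0 0 0 255;0 0 -1 0 0 0 255;0 0 0 0 0 0 255;0 0 0 0 0 0 255;0 0 0 0 0 0 255;0 0 0 0 0 0 255;0 0 0 0 0 0 255")

```text
time: 8.17
position: [0.5696, 0.125, 0.0888]
tool_rot: [-0.088, 3.14, 0.001]
ft_force: [-6.6, -1.6, 15.5]
grip_width: 0.002
grip_force: 7.7
```

Call:
move_arm(increments="0 0 3 0 0 0 255;0 0 17 0 0 0 255;0 0 30 0 0 0 255;0 0 30 0 0 0 255;-10 -32 0 0 0 -1.2 0;-10 -32 0 0 0 -1.2 0;-10 -32 0 0 0 -1.2 0;-10 -32 0 0 0 -1.2 0")

```text
time: 8.83
position: [0.5294, -0.0043, 0.1664]
tool_rot: [0.044, 3.14, -0.0]
ft_force: [0.3, -0.4, -1.2]
grip_width: 0.227
grip_force: 0.0
```

Call:
move_arm(increments="-10 -32 0 0 0 -1.2 0;-10 -32 0 0 0 -1.2 0;-10 -32 0 0 0 -1.2 0;-10 -32 0 0 0 -1.2 0;-11 -32 0 0 0 -1.2 0;-11 -32 0 0 0 -1.2 0;-11 -33 0 0 0 -1.2 0;-11 -33 0 0 0 -1.2 0")

```text
time: 9.5
position: [0.4451, -0.2626, 0.1664]
tool_rot: [0.308, 3.125, -0.0]
ft_force: [0.1, -0.3, 0.1]
grip_width: 0.834
grip_force: 0.0
```

Call:
move_arm(increments="0 0 0 0 0 0 0;0 0 0 0 0 0 0;0 0 0 0 0 0 0;0 0 0 0 0 0 0;0 0 0 0 0 0 0;0 0 0 0 0 0 0;0 0 0 0 0 0 0;0 0 0 0 0 0 0")

```text
time: 10.17
position: [0.4459, -0.2605, 0.1666]
tool_rot: [0.305, 3.127, 0.0]
ft_force: [-0.2, -0.3, 0.0]
grip_width: 0.998
grip_force: 0.0
```

Run:
```python
from h import *
p=ctrl.get_image("side"); save(p,"side1"); c=cloud(p)
f=p["frame"].astype(int); x,y,z=np.moveaxis(c,-1,0)
b=(f[...,2]>120)&(f[...,0]<90)&(f[...,2]-f[...,0]>60)&(abs(y-.12)<.13)&(x>.5)&(x<.78)
q=c[b]
for _ in range(4):
    k=q.mean(0);n=np.linalg.svd(q-k)[2][2];q=q[abs((q-k)@n)<.006]
n*=np.sign(n[2]);print("lid n",n,k,len(q),np.percentile(q,[1,99],axis=0))
w=(f.min(-1)>130)&(f.max(-1)-f.min(-1)<50)
m=w&(abs(x-.458)<.09)&(abs(y+.26)<.1)&(z<.033)
r=cv2.minAreaRect((c[m][:,:2]*1000).astype(np.float32));print("plate",r)
m=(abs(y-.12)<.13)&(x>.42)&(x<.56)&(z>.05)&(z<.075)&w
print(cv2.minAreaRect((c[m][:,:2]*1000).astype(np.float32)))
s=ctrl.get_state();print(s["position"],s["tool_rot"],s["grip_width"])
```

```text
lid n [ 0.00191115 -0.00933704  0.99995458] [0.61383429 0.10638509 0.0899912 ] 850 [[0.54426763 0.03493227 0.08414104]
 [0.69746823 0.21706467 0.09320269]]
plate ((461.737060546875, -259.6802978515625), (127.70079040527344, 81.91279602050781), 79.03766632080078)
((543.1017456054688, 49.86022186279297), (50.84208679199219, 41.9505500793457), 58.17522430419922)
[ 0.44582846 -0.26065297  0.16660714] [3.05143220e-01 3.12659361e+00 1.67825392e-04] 0.9975496816524754
```

View pics/side1.png

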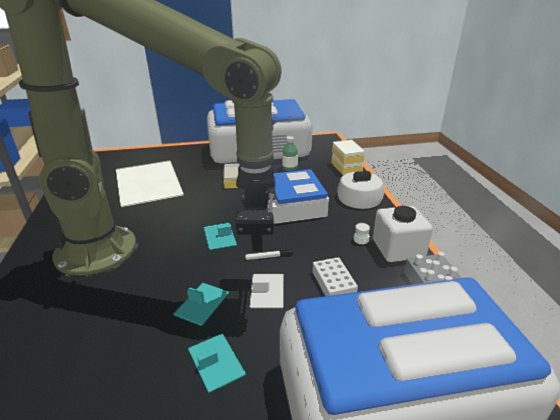

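The lid at (298,188) is now flat and shut: its normal is vertical and its top is at about 0.09 m. The gripper is above the white plate's rib at (262,287), and nothing else has moved.

Call:
move_arm(increments="0 0 -30 0 0 0 0;0 0 -30 0 0 0 0;0 0 -30 0 0 0 0;0 0 -30 0 0 0 0;0 0 -20 0 0 0 0;0 0 -10 0 0 0 0;0 0 -5 0 0 0 0;0 0 0 0 0 0 0")

```text
time: 10.88
position: [0.4455, -0.2609, 0.0112]
tool_rot: [-0.306, -3.126, -0.0]
ft_force: [-0.2, 0.6, 0.8]
grip_width: 1.003
grip_force: 0.0
```

Call:
move_arm(increments="0 0 -2 0 0 0 0;0 0 0 0 0 0 150;0 0 0 0 0 0 255;0 0 0 0 0 0 255;0 0 0 0 0 0 255;0 0 0 0 0 0 255;0 0 0 0 0 0 255;0 0 0 0 0 0 255", grip_force=40)

```text
time: 11.55
position: [0.4457, -0.261, 0.0097]
tool_rot: [0.306, 3.126, 0.0]
ft_force: [1.0, 0.4, 1.1]
grip_width: 0.552
grip_force: 0.0
```

Call:
move_arm(increments="0 0 0 0 0 0 255;0 0 0 0 0 0 255;0 0 0 0 0 0 255;0 0 0 0 0 0 255;0 0 0 0 0 0 255;0 0 0 0 0 0 255;0 0 0 0 0 0 255;0 0 0 0 0 0 255")

```text
time: 12.22
position: [0.4456, -0.261, 0.0096]
tool_rot: [0.306, 3.127, 0.0]
ft_force: [0.1, -0.2, -0.6]
grip_width: 0.14
grip_force: 40.0
```

Call:
move_arm(increments="0 0 10 0 0 0 255;0 0 30 0 0 0 255;0 0 35 0 0 0 255;0 0 35 0 0 0 255;0 0 30 0 0 0 255;0 20 0 0 0 1 255;2 28 0 0 0 1 255;2 30 0 0 0 1 255", grip_force=60)

```text
time: 12.88
position: [0.4495, -0.1835, 0.1509]
tool_rot: [0.228, 3.131, -0.001]
ft_force: [0.4, 0.6, -1.6]
grip_width: 0.133
grip_force: 60.0
```

Call:
move_arm(increments="2 30 0 0 0 1 255;2 30 0 0 0 1 255;2 30 0 0 0 1 255;2 30 0 0 0 1 255;2 30 0 0 0 1 255;2 30 0 0 0 1 255;2 30 0 0 0 1 255;2 30 0 0 0 1 255")

```text
time: 13.55
position: [0.4653, 0.0581, 0.1502]
tool_rot: [0.005, 3.141, -0.0]
ft_force: [0.3, -0.9, -1.1]
grip_width: 0.131
grip_force: 60.0
```

Call:
move_arm(increments="2 28 0 0 0 1 255;2 20 0 0 0 1 255;2 10 0 0 0 1 255;2 5 0 0 0 0 255;0 0 0 0 0 0 255;0 0 0 0 0 0 255;0 0 0 0 0 0 255;0 0 0 0 0 0 255")

```text
time: 14.22
position: [0.4737, 0.1184, 0.1496]
tool_rot: [0.073, -3.141, 0.001]
ft_force: [-0.8, -0.1, -1.3]
grip_width: 0.132
grip_force: 60.0
```

```bash
cat > m.py <<'E'
from h import *
import sys
s=ctrl.get_state();print(np.round(s["position"],4),np.round(s["tool_rot"],3),s["grip_width"],s["ft_force"])
O=np.array([.5825,.1258]);a=np.radians(2.85);ex=np.array([np.cos(a),np.sin(a)]);ey=np.array([-ex[1],ex[0]])
for cam in ("top","side"):
    p=ctrl.get_image(cam);save(p,cam+sys.argv[1]);c=cloud(p);f=p["frame"].astype(int)
    np.savez(f"{cam}{sys.argv[1]}.npz",c=c,f=f)
    t=s["position"];zt=t[2]-.0096+.005
    for d in ctrl.silhouettes("plate",p):
        q=c[d["region"]]; q=q[~np.isnan(q[:,0])]
        q=q[(abs(q[:,2]-zt)<.012)&(np.linalg.norm(q[:,:2]-t[:2],axis=1)<.12)]
        if len(q)<50: continue
        st=np.c_[(q[:,:2]-O)@ex,(q[:,:2]-O)@ey]*1000
        r=cv2.minAreaRect(st.astype(np.float32));
        pf=np.linalg.lstsq(np.c_[q[:,:2],np.ones(len(q))],q[:,2],rcond=None)[0]
        print(cam,"plate in station mm",r,"z",np.median(q[:,2]),"slope",pf[:2],len(q),"xmax",np.percentile(st[:,0],99.5),"y",np.percentile(st[:,1],[.5,99.5]))
E
python3 m.py 2
```

```text
[0.4737 0.1184 0.1496] [ 7.300e-02 -3.141e+00  1.000e-03] 0.13191409519304842 [-0.78460611 -0.14138317 -1.32996608]
side plate in station mm ((-92.40907287597656, -3.3987350463867188), (119.85218811035156, 79.78448486328125), 89.83956909179688) z 0.1469570888032597 slope [-0.01306532  0.0110007 ] 366 xmax -53.0087006486057 y [-62.87109612  55.07343681]
```

View pics/top2.png

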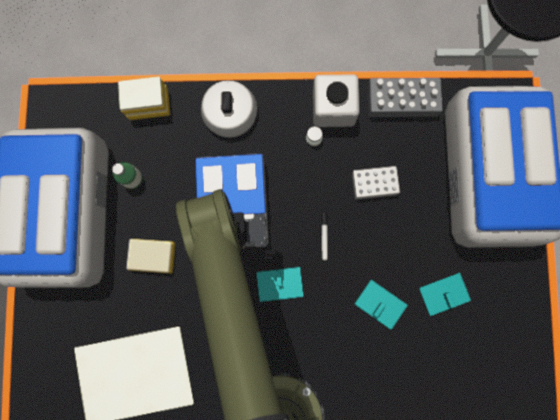

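Top view: the forearm at (205,225) hides the deck and the plate; the lid at (230,185) is shut and the bystanders have not moved. The side camera puts the plate level and square to the heater, about 2–3 mm low in y, with its nose about 8 mm short of the lid edge. Lowering it now.

Call:
move_arm(increments="0 2 -20 0 0 0.2 255;0 0 -25 0 0 0 255;0 0 -15 0 0 0 255;0 0 -7 0 0 0 255;0 0 -3 0 0 0 255;0 0 0 0 0 0 255;0 0 0 0 0 0 255;0 0 0 0 0 0 255")

```text
time: 15.08
position: [0.4746, 0.1223, 0.0808]
tool_rot: [-0.082, 3.138, 0.001]
ft_force: [0.7, -0.0, -0.4]
grip_width: 0.134
grip_force: 60.0
```

Call:
move_arm(increments="0 0 -2 0 0 0 255;0 0 -2 0 0 0 255;0 0 -1 0 0 0 255;0 0 -1 0 0 0 255;0 0 -1 0 0 0 255;0 0 0 0 0 0 255;0 0 0 0 0 0 255;0 0 0 0 0 0 255")

```text
time: 15.75
position: [0.4737, 0.1221, 0.0729]
tool_rot: [-0.082, 3.14, 0.0]
ft_force: [-2.4, -0.6, 3.2]
grip_width: 0.134
grip_force: 60.0
```

Call:
move_arm(increments="0 0 -1 0 0 0 255;0 0 -1 0 0 0 255;0 0 -1 0 0 0 255;0 0 -1 0 0 0 255;0 0 0 0 0 0 255;0 0 0 0 0 0 255;0 0 0 0 0 0 255;0 0 0 0 0 0 255")

```text
time: 16.42
position: [0.4737, 0.1221, 0.0695]
tool_rot: [0.082, -3.141, -0.001]
ft_force: [-5.0, -2.1, 11.0]
grip_width: 0.132
grip_force: 60.0
```

```bash
python3 m.py 3
```

```text
[0.4737 0.1221 0.0695] [ 8.200e-02 -3.141e+00 -1.000e-03] 0.1323021573545806 [-5.01158248 -2.12686939 11.018304  ]
side plate in station mm ((-92.17291259765625, -5.453151702880859), (112.58212280273438, 80.81158447265625), 88.99419403076172) z 0.06676264575540092 slope [-0.00824378  0.0131639 ] 359 xmax -52.45186408326467 y [-60.40383134  49.47801859]
```

Call:
move_arm(increments="0 0 -1 0 0 0 255;2 0.1 0 0 0 0 255;2 0.1 0 0 0 0 255;2 0.1 0 0 0 0 255;2 0.1 0 0 0 0 255;2 0.1 0 0 0 0 255;2 0.1 0 0 0 0 255;0 0 0 0 0 0 255")

```text
time: 17.28
position: [0.4846, 0.1232, 0.0695]
tool_rot: [0.083, -3.138, -0.002]
ft_force: [-10.3, -0.9, 20.5]
grip_width: 0.132
grip_force: 60.0
```

```bash
python3 m.py 4
python3 - <<'E'
import cv2
i=cv2.imread("pics/side4.png")[140:260,200:360];cv2.imwrite("pics/side4c.png",cv2.resize(i,(800,600),interpolation=cv2.INTER_CUBIC))
E
```

```text
[0.4846 0.1232 0.0695] [ 8.300e-02 -3.138e+00 -2.000e-03] 0.13156496800107365 [-10.33928036  -0.85374913  20.52259294]
side plate in station mm ((-79.83306884765625, -2.490924835205078), (115.49711608886719, 82.28424835205078), 89.97029876708984) z 0.06706901939039017 slope [-0.01286544  0.01486092] 356 xmax -39.04785158623732 y [-59.47815722  49.60853454]
```

View pics/side4c.png

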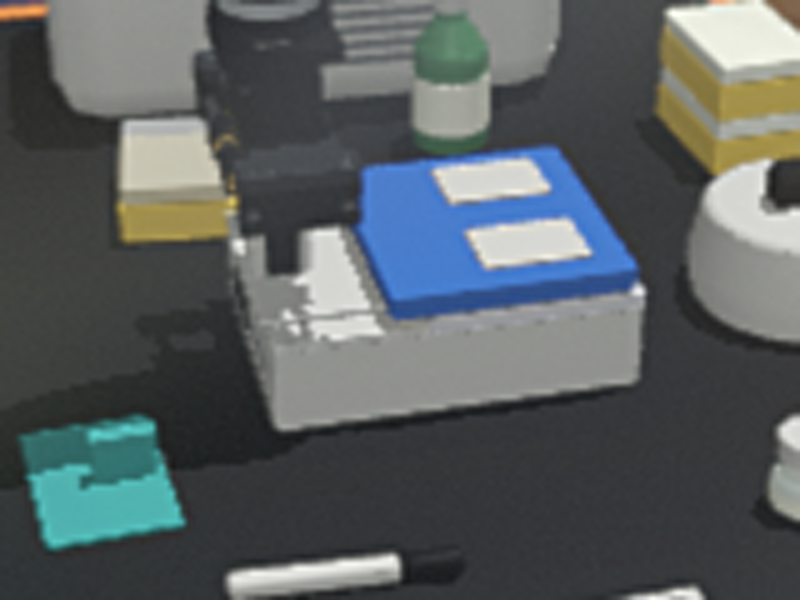

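The crop shows the lid still flat (530,240) and the plate's nose just meeting the lid's front edge at (370,290), with nothing lifted. Sliding on.

Call:
move_arm(increments="0 0 0.5 0 0 0 255;3 0.1 0 0 0 0 255;3 0.1 0 0 0 0 255;3 0.1 0 0 0 0 255;2 0.1 0 0 0 0 255;2 0.1 0 0 0 0 255;2 0.1 0 0 0 0 255;0 0 0 0 0 0 255")

```text
time: 18.15
position: [0.5, 0.124, 0.0695]
tool_rot: [0.083, -3.139, -0.002]
ft_force: [-8.8, -0.3, 15.9]
grip_width: 0.133
grip_force: 60.0
```

Call:
move_arm(increments="1 0 0 0 0 0 255;1 0 0 0 0 0 255;1 0 0 0 0 0 255;1 0 0 0 0 0 255;0 0 0 0 0 0 255;0 0 0 0 0 0 255;0 0 0 0 0 0 255;0 0 0 0 0 0 255")

```text
time: 18.82
position: [0.5037, 0.1241, 0.0695]
tool_rot: [0.083, -3.138, -0.002]
ft_force: [-8.3, 0.2, 15.8]
grip_width: 0.132
grip_force: 60.0
```

Call:
move_arm(increments="1 0 0 0 0 0 255;0 0 0 0 0 0 255;1 0 0 0 0 0 255;0 0 0 0 0 0 255;1 0 0 0 0 0 255;0 0 0 0 0 0 255;0 0 0 0 0 0 255;0 0 0 0 0 0 255")

```text
time: 19.48
position: [0.5064, 0.1242, 0.0695]
tool_rot: [0.083, -3.138, -0.002]
ft_force: [-9.6, 0.5, 16.9]
grip_width: 0.136
grip_force: 60.0
```

Call:
move_arm(increments="1 0 0 0 0 0 255;0 0 0 0 0 0 255;1 0 0 0 0 0 255;0 0 0 0 0 0 255;1 0 0 0 0 0 255;0 0 0 0 0 0 255;0 0 0 0 0 0 255;0 0 0 0 0 0 255")

```text
time: 20.15
position: [0.5064, 0.1242, 0.0695]
tool_rot: [0.084, -3.132, -0.002]
ft_force: [-18.1, -1.6, 24.7]
grip_width: 0.133
grip_force: 60.0
```

Call:
move_arm(increments="-1 0 0 0 0 0 255;-0.5 0 0 0 0 0 255;0 0 0 0 0 0 255;0 0 0 0 0 0 255;0 0 0 0 0 0 255;0 0 0 0 0 0 255;0 0 0 0 0 0 255;0 0 0 0 0 0 255")

```text
time: 20.82
position: [0.5064, 0.1242, 0.0695]
tool_rot: [0.084, -3.135, -0.002]
ft_force: [-13.8, -0.0, 20.8]
grip_width: 0.136
grip_force: 60.0
```

```bash
python3 m.py 5
python3 - <<'E'
from h import *
i=cv2.imread("pics/side5.png")[140:260,200:360];cv2.imwrite("pics/side5c.png",cv2.resize(i,(800,600),interpolation=cv2.INTER_CUBIC))
D=np.load("side5.npz");c=D["c"];f=D["f"];x,y,z=np.moveaxis(c,-1,0)
b=(f[...,2]>120)&(f[...,0]<90)&(f[...,2]-f[...,0]>60)&(abs(y-.12)<.13)&(x>.5)&(x<.78)
q=c[b]
for _ in range(4):
    k=q.mean(0);n=np.linalg.svd(q-k)[2][2];q=q[abs((q-k)@n)<.006]
print("lid n",n,k,len(q))
E
```

```text
[0.5064 0.1242 0.0695] [ 8.400e-02 -3.135e+00 -2.000e-03] 0.13592352605982344 [-13.76963906  -0.02829046  20.80358336]
side plate in station mm ((-71.1546401977539, -6.7421722412109375), (55.57133865356445, 111.4065933227539), 0.5607414841651917) z 0.0668479054704676 slope [-0.01123294  0.00882205] 201 xmax -43.69427633880244 y [-59.5638204   46.81033271]
lid n [ 0.01709905 -0.01572861  0.99973008] [0.61468094 0.10246535 0.09003023] 706
```

View pics/side5c.png

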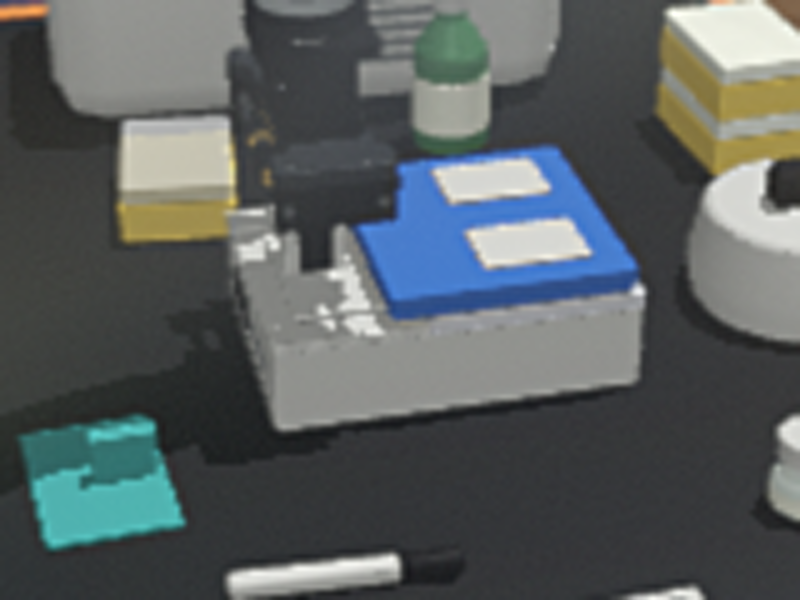

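The plate lies flat, its nose under the lid and against the stop. The lid's outline in the picture is unchanged, but I'll check the small fitted tilt pixel by pixel before handing in.

Run:
```python
from h import *
A={k:np.load(f"side{k}.npz") for k in "2345"}
bl=lambda D:(D["f"][...,2]>120)&(D["f"][...,0]<90)&(D["f"][...,2]-D["f"][...,0]>60)
c=A["5"]["c"];m=np.logical_and.reduce([bl(A[k]) for k in A])&(abs(c[...,1]-.12)<.13)&(c[...,0]>.5)&(c[...,0]<.78)
f=m&(c[...,0]<.59);h=m&(c[...,0]>.64)
for k in A: z=A[k]["c"][...,2]; print(k,f.sum(),np.nanmedian(z[f]),np.nanmean(z[f]),np.nanmedian(z[h]))
x=c[...,0]
print(bl(A["2"]).sum(),[(bl(A["2"])^bl(A[k])).sum() for k in "345"])
```

```text
2 376 0.0900117303152777 0.08953569071689729 0.09007969805256322
3 376 0.09000608462456638 0.08947907502140699 0.0900026150970138
4 376 0.09008067673020531 0.089546684426577 0.09007446625694743
5 376 0.09032583981219694 0.09211864729079067 0.09004611926003742
20033 [np.int64(352), np.int64(451), np.int64(716)]
```

Run:
```python
from h import *
A={k:np.load(f"side{k}.npz") for k in "245"}
bl=lambda D:(D["f"][...,2]>120)&(D["f"][...,0]<90)&(D["f"][...,2]-D["f"][...,0]>60)
c=A["2"]["c"];m=np.logical_and.reduce([bl(A[k]) for k in A])&(abs(c[...,1]-.08)<.04)&(c[...,0]>.54)&(c[...,0]<.59)&(c[...,2]>.087)
for k in A: z=A[k]["c"][...,2][m]; print(k,m.sum(),np.round(np.nanpercentile(z,[10,25,50,75,90]),4))
```

```text
2 196 [0.0887 0.0894 0.0906 0.0914 0.092 ]
4 196 [0.0888 0.0894 0.0903 0.0912 0.092 ]
5 196 [0.089  0.0896 0.0907 0.0914 0.0923]
```

```bash
python3 -c "
from bench import ctrl
print(ctrl.close_job())"
```

```text
the job is handed in; nothing more can be done
None
```

The job is handed in after about 21 s of the 72 s allowed: the lid is shut, and the plate is against the stop under its front edge, still held and pressed flat on the deck with about 21 N. The bystanders looked unmoved in the pictures, and the lid's height showed no change beyond measurement noise.

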